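Refit the glue roller and test-run the gluing machine

ROBOT

A 6-joint arm with a two-finger parallel gripper is mounted at the origin on the work surface. World frame = base frame: x ahead of the robot, y to its left, z up, the work surface at z = 0. Lengths are in mm, angles in rad, forces in N, time in s.
With the tool pointing down it reaches from about 400 to 925 mm from the base axis. Payload 12.5 kg.
Tool frame: the origin (TCP) lies at the very end of the fingers, on their centre line; the grasp point (between the pads) lies 19 mm behind it; z points along the fingers, y is the line along which they close (so a half turn about z gives the same grasp; the last joint's range is limited). The gripper opens to 95 mm and grips with 3 to 60 N. Pads are 20 mm wide; open, the fingers measure 119 mm over their backs; the gripper's body (75 mm by 180 mm) begins 59 mm behind the grasp point.
Start: joints at [0.998, 0.491, 1.559, -0, 1.092, -0.106], TCP at [281.258, 558.161, 184.861] pointing down, gripper open.
Joint ranges: [-3.1, 3.1], [-0.84, 2.19], [0.05, 2.79], [-1.13, 4.28], [0.06, 2.93], [-2.69, 2.69]. Speed limits (rad/s): [2.22, 2.22, 2.79, 3.14, 3.14, 3.14].

INTERFACE

Orientations are given as [roll, pitch, yaw] about the fixed x, y, z axes, in that order (R = Rz(yaw) Ry(pitch) Rx(roll)).
In Python, from cell import env gives the robot as it stands.
- The arm moves only by the shell command python3 steer.py 'ROWS'. ROWS is a JSON list of rows, 1 to 5 of them, each of 5 numbers: dx, dy, dz in mm, then a turn about the tool's z in rad, then the opening from 0.0 (shut) to 1.0 (fully open); each row is the pose to reach, as a shift and turn from the pose commanded when the command began, along the tool's axes at that moment; what a row does not reach only later rows make up. A row lasts 1/12 s, in which the tool goes at most 41.7 mm and 0.125 rad, less where a joint would pass 70% of its speed; a pose out of reach is approached as far as the arm can. The fingers move at their own pace and stop on an object; the grip force is fixed at half the most. Time passes only in rows, so rows that do not move let the fingers close. It prints the time, the measured TCP pose, the force, the opening and the grip force at its end.
- env.state(): the state, without advancing time (a new reading comes with each control period).
- env.read_camera(name): name is "scene" or "top" or "wrist"; returns (picture, depth): 400x640x3 uint8, red, green, blue; 400x640 float32, mm along the optical axis (not along the pixel's ray), 0 where there is no reading.
- env.camera_info(name): a dict with "vertical_fov" (degrees; the focal length in pixels is half the picture's height over the tangent of half this angle, whatever the lens; pixels are square), "cx", "cy" (the principal point, pixels), "origin" and "attitude" of the camera in the world. Camera axes: x right, y down, z forward; pixel columns grow to the right and rows downward; lengths in mm; the calibration is good to about 2 mm. A picture is of the moment at which its call begins: read the wrist's pose just before it. camera_info takes no time and is no camera call; for the wrist camera it gives the pose at the moment of the call.
- env.job_done(): hands the job in; it is judged then, once.
The state is a dict: "t": time; "joints": joint angles; "qvel": joint speeds; "tau": joint torques, N m; "eef_pos": TCP position; "tcp_rot": TCP orientation; "ft_force": force on the tool from outside, world axes, zero at the start; "moment": the same for the moment, N m; "opening": opening from 0.0 (shut) to 1.0 (fully open); "grip_force": force on a finger pad.
Only numpy, scipy, OpenCV 4.12 (cv2) and the standard library are available. Lean on these libraries where they do the work, as an engineer would, in place of code of your own. Each camera call takes 0.05 s, during which the arm holds its last target. There are 200 camera calls.

TASK

Take the washed steel roller out of the wooden rack and refit it in the gluing machine: push one end into the sprung cup on the motor box, then tip the other end down into the open bearing, so that the roller lies level and fully home, and let go of it. Then give it a short test run: pull the black knob on the sloping panel straight out to its stop, leave it out for a second or two, and push it fully in again. Leave the tape dispenser, the tin and the thread spool where they stand.

Things in the scene. Friction and masses are not known exactly. Their poses are not given: they have to be found in the camera images.
- roller: Loose glue roller, 0.3 to 0.6 kg: steel barrel 40 mm in diameter, 110 mm long, with dark rings; at each end a plain journal 12 mm in diameter, 25 mm long (160 mm overall). Both ends are alike: it fits either way round. Origin at its middle, on its axis; y runs along it. Starts level in the rack, held by its journals, axis 60 mm above the table.
- rack: Wooden rack, fixed, base 100 x 190 x 14 mm, left or right of the machine. Two uprights (70 mm high, 14 thick, 60 wide, centred 67 mm either side of its middle along y) carry the journals in open notches 18 wide, 16 deep. Origin: centre of underside; y along the roller. Between the uprights 120 mm are free beside the barrel for fingers.
- machine: Grey gluing machine, fixed, 200 mm (x) by 270 mm (y). Origin: centre of underside; x away from the robot, z up. At y +50 to +135 mm stands the motor box, 129 mm high; its front top is a panel sloping 30 degrees, facing up and to -x, the knob in its middle. At -y lies the empty steel trough under the roller's bay: 110 mm wide (x), rim 73 mm, floor 50 mm above the table.
- bay (a point): Fixed point of the machine: where the roller's middle lies when fitted (machine frame 20, -40, 85 mm), the roller's axis then along the machine's y axis. Axes as the machine's.
- bearing (a point): Axis point of the fitted roller in the open bearing, 61 mm to -y of bay. Aluminium cheek 12 mm thick (along y), U slot 14 mm wide, floor 6 mm below this point, flared mouth from 10 to 20 mm above it, where the cheek ends (105 mm above the table). The barrel's end goes down inside the cheek's inner face (55 mm to -y of bay) and rests against it: to pass, the cup must be pushed back 8 mm or more.
- cup_mouth (a point): Centre of the mouth of the sprung steel cup that sticks out of the motor box towards -y; moves with it. Mouth 25 mm wide inside, narrowing to an 18 mm bore, floor 10 mm behind the mouth. Cup axis along the machine's y, 3 mm above bay, so that a journal lies on the bottom of the bore when the roller is level. With the cup out, the mouth is 64 mm to +y of bay.
- cup (a joint): How far the cup is pushed back into the motor box, m: 0 out, 0.014 at most. Spring 2.8 N when out and 0.7 N more for each mm. With the roller fitted the spring holds the barrel against the cheek and the cup is in by about 0.006.
- knob_head (a point): Centre of the head of the black push-pull knob: 30 mm in diameter, 18 mm thick, this point 22 mm off the panel when in; moves with the knob. The axis is square to the panel: it leans 30 degrees from vertical towards the machine's -x. z here is the pull-out direction, y the machine's y. Room all round for fingers; tips must stay off the panel.
- knob (a joint): How far the knob is pulled out, m: 0 in (off), 0.012 at its outer stop (on). It stays where it is left; it takes about 4 N to move either way.
- tape_dispenser: Black heavy bench tape dispenser, 75 x 190 x 116 mm, loose, bystander. Origin: centre of its underside.
- tin: Closed tin 84 mm in diameter, 110 mm high, loose, bystander. Origin: centre of its underside.
- spool: White plastic thread spool standing upright, 64 mm in diameter, 96 mm high, loose, bystander. Origin: centre of its underside.

How it is judged (in metres and radians):
On the way, in this order (a step that is already met when the one before it is completed fails the run):
1. one end of the roller pushes the sprung cup back while the other end is still raised (value of joint cup above 0.003 m and distance between roller and bay below 0.06 m and (angle between roller's own y axis and vertical below 1.43 rad or angle between roller's own y axis and vertical above 1.71 rad)), for 0.1 s.
2. the roller lies in cup and bearing, level, home and let go (distance between roller and bay below 0.004 m and angle between the y axis of roller and the y axis of machine, either way round below 0.04 rad and value of joint cup between 0.003 and 0.009 m and contact force between the fingers and roller below 0.2 N), for 0.3 s.
3. the knob is pulled out to its stop for a moment, the roller staying home (value of joint knob above 0.0105 m and distance between roller and bay below 0.004 m), for 0.5 s.
At the end, for the whole second after the job is handed in: The roller lies still in the machine, its middle within 4 mm of the bay point, its axis within 0.04 rad of the machine's y axis, the cup pushed in 3 to 9 mm by it; the knob is in to within 2 mm (value of joint knob below 0.002 m and distance between roller and bay below 0.004 m and angle between the y axis of roller and the y axis of machine, either way round below 0.04 rad and value of joint cup between 0.003 and 0.009 m and linear speed of roller below 0.02 m/s); the robot touches nothing.
It fails at once if the tape dispenser, the tin or the spool is moved by more than 25 mm or knocked over (distance of any of tape_dispenser, tin, spool from where it was at the start of the episode above 0.025 m or angle between any of tin, spool, tape_dispenser's own z axis and vertical above 0.5 rad).
It also fails if it takes over 58 s, if anything falls off the work surface, if the arm or the gripper's body presses on something with over 40 N, if the wrist force passes 120 N, or if a joint passes its speed limit or range.

## Working session

There is one attempt and no reset: what is moved stays moved. The work goes in short steps, Python scripts to look and compute and a shell command to move; the robot and the scene stay as the last step left them, time stands still between calls to the robot, and variables do not carry over. Pictures are saved under pics/ and viewed, at most 10 in all, crops included, and the job is handed in when it is done.

```bash
ls; mkdir -p pics
python3 - <<'E'
from cell import env
import cv2,numpy as np
s=env.state();print(s)
for n in("scene","top"):
    print(n,env.camera_info(n))
    p,d=env.read_camera(n);cv2.imwrite(f"pics/{n}0.png",p[...,::-1]);np.save(f"pics/{n}0_d.npy",d);np.save(f"pics/{n}0_p.npy",p)
E
```

```text
cell.py
pics
steer.py
{'t': 0.0, 'joints': array([ 9.98410091e-01,  4.91545444e-01,  1.55946306e+00, -3.41036041e-05,
        1.09168806e+00, -1.05631254e-01]), 'qvel': array([-4.13036414e-04,  9.06603985e-04, -4.92611099e-04, -1.85831396e-03,
       -9.74895774e-04,  7.18717702e-07]), 'tau': array([-3.87104534e-03, -6.12637424e+01, -2.58173704e+01,  6.91517699e-02,
        4.82294220e-02, -1.45891827e-04]), 'eef_pos': array([281.09624011, 557.90510047, 184.26584629]), 'tcp_rot': array([-3.14049170e+00, -8.63138297e-05,  2.67485336e+00]), 'ft_force': array([-0.04258261,  0.61796375, -0.7161849 ]), 'moment': array([0.00984521, 0.00465104, 0.04126194]), 'grip_force': 0.0, 'opening': 1.001984398008028}
scene {'vertical_fov': 55.167094421623524, 'cx': 325.8065002589752, 'cy': 200.49549227359404, 'origin': array([1198.59727213,  225.26950498,  736.18987859]), 'attitude': array([-2.33111283,  0.00692556,  1.89107431])}
top {'vertical_fov': 55.59897937130701, 'cx': 323.00323525851843, 'cy': 205.8701596918196, 'origin': array([432.3553795 ,  -8.74738283, 999.62666115]), 'attitude': array([-3.0138722 ,  0.00330579, -1.56311088])}
```
View pics/top0.png

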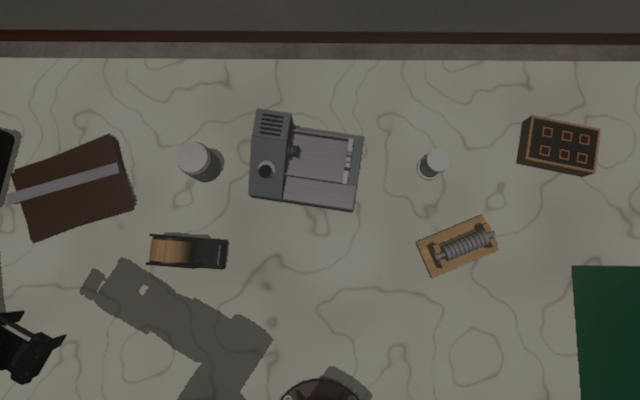

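View pics/scene0.png

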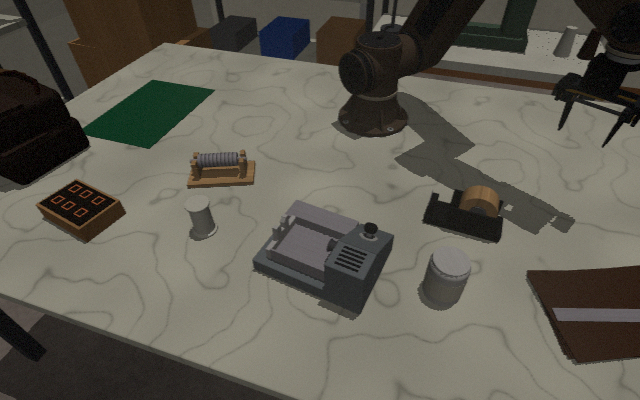

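Top view: the machine spans px (250–362, 108–212), with the knob at (265,170) and the bearing cheek near (350,160). The roller and rack are at about (460,246). The spool is at (433,163), the tin at (200,160) and the dispenser at (188,250). Next I measure with rays and depth.

Create h.py:
```python
from cell import env
import cv2,numpy as np
from scipy.spatial.transform import Rotation as Ro
def grab(n):
    i=env.camera_info(n); p,d=env.read_camera(n); return p,d,i
def cloud(d,i):
    h,w=d.shape; f=h/2/np.tan(np.radians(i["vertical_fov"])/2)
    u,v=np.meshgrid(np.arange(w),np.arange(h))
    c=np.stack([(u-i["cx"])/f*d,(v-i["cy"])/f*d,d],-1)
    return c@Ro.from_euler("xyz",i["attitude"]).as_matrix().T+i["origin"]
def ray(uv,i,z,h=400):
    f=h/2/np.tan(np.radians(i["vertical_fov"])/2)
    uv=np.atleast_2d(uv).astype(float)
    r=np.stack([(uv[:,0]-i["cx"])/f,(uv[:,1]-i["cy"])/f,np.ones(len(uv))],-1)@Ro.from_euler("xyz",i["attitude"]).as_matrix().T
    return i["origin"]+r*((z-i["origin"][2])/r[:,2])[:,None]
```

Run:
```python
from h import *
np.set_printoptions(precision=1,suppress=True)
for n in("top","scene"):
    i=env.camera_info(n);p=np.load(f"pics/{n}0_p.npy");d=np.load(f"pics/{n}0_d.npy")
    c=cloud(d,i); hsv=cv2.cvtColor(p,cv2.COLOR_RGB2HSV)
    if n=="top":
        for uv in((265,170),(350,160),(465,245),(433,163),(200,160),(188,250),(320,300),(270,150),(320,170),(320,190)): print(uv,c[uv[1],uv[0]],hsv[uv[1],uv[0]])
    x,y,z=c[...,0],c[...,1],c[...,2]
    tab=(abs(z)<15)&(d>0); print(n,"table z",np.median(z[tab]),z[tab].std())
    # rack wood
    m=((x>250)&(x<480)&(y<-230)&(y>-520)&(d>0))
    wood=m&(hsv[...,1]>90)&(hsv[...,0]<25)
    base=wood&(z<25); print("base",base.sum(),cv2.minAreaRect(c[base][:,:2].astype(np.float32)),np.median(z[base]))
    up=wood&(z>60); print("up",up.sum(),c[up].mean(0) if up.any() else 0)
    ro=m&(hsv[...,1]<70)&(z>62)
    P=c[ro]; q=P.mean(0); l,v=np.linalg.eigh(np.cov(P[:,:2].T)); print("roller",ro.sum(),q,P[:,2].max(),np.sqrt(l),v[:,1])
    # machine
    m=(x>380)&(x<760)&(y<260)&(y>-160)&(z>123)&(z<150); print("boxtop",m.sum(),cv2.minAreaRect(c[m][:,:2].astype(np.float32)))
    m=(x>380)&(x<760)&(y<180)&(y>-130)&(z>25)&(z<150); print("mach",m.sum(),cv2.minAreaRect(c[m][:,:2].astype(np.float32)))
```

```text
(265, 170) [630.  133.1 119.6] [15 16 32]
(350, 160) [666.1 -71.   78.3] [18 14 93]
(465, 245) [ 457.9 -347.9   79.2] [174  13  98]
(433, 163) [ 654.6 -270.8   99.7] [ 30   6 125]
(200, 160) [655.  290.8 112.6] [ 10  12 124]
(188, 250) [440.8 321.3  75.9] [18 81 47]
(320, 300) [316.7   1.4   3.3] [ 23  28 120]
(270, 150) [680.1 123.2 114.9] [90  4 72]
(320, 170) [646.9   3.7  48.6] [165  15 102]
(320, 190) [592.7   3.1  62.3] [162  13 101]
top table z 1.0225084347808888 3.052974744267188
base 997 ((458.2255554199219, -350.74627685546875), (97.61764526367188, 186.9806365966797), 22.263347625732422) 14.738123565709202
up 157 [ 443.4 -327.3   70.1]
roller 718 [ 455.3 -344.7   76. ] 85.63605764335568 [10.2 34.5] [-0.3  0.9]
boxtop 1020 ((695.9703369140625, 124.13771057128906), (85.1231918334961, 137.4176788330078), 82.6467514038086)
mach 8488 ((662.4144897460938, 36.74314880371094), (270.097900390625, 200.06021118164062), 81.81407165527344)
scene table z 1.211685396825942 3.245280022533379
base 651 ((458.0011901855469, -351.6143798828125), (100.94326782226562, 188.5214385986328), 21.10427474975586) 14.961612788832895
up 91 [ 447.1 -325.5   69. ]
roller 351 [ 460.1 -336.1   74.8] 84.07971244196392 [ 8.8 30.2] [-0.4  0.9]
boxtop 1079 ((697.3267822265625, 124.68539428710938), (84.98296356201172, 134.85858154296875), 82.51319885253906)
mach 7335 ((662.0764770507812, 36.34523010253906), (270.9966735839844, 201.80551147460938), 81.92090606689453)
```

The measurements agree between views. The rack is at (458,-351) with the roller axis at about 112°. The machine is at (662,36.5) with yaw about -8.1°, and its outline is 270x200 as given. I'll move via a point above the machine and look there with the wrist camera.

```bash
python3 steer.py '[[-173,-100,-40,0,1],[-173,-100,-40,0,1],[-173,-100,-40,0,1],[-173,-100,-40,0,1],[-173,-100,-40,0,1]]'
python3 steer.py '[[-173,-100,-40,0,1],[-173,-100,-40,0,1],[-173,-100,-40,0,1],[-173,-100,-40,0,1],[-173,-100,-40,0,1]]'
python3 steer.py '[[-173,-70,-40,0.6,1],[-173,-70,-40,0.6,1],[-173,-70,-40,0.6,1],[-173,-70,-40,0.6,1],[-173,-70,-40,0.6,1]]'
python3 steer.py '[[0,0,0,0.3,1],[0,0,0,0.3,1],[0,0,0,0.3,1],[0,0,0,0.3,1]]'
python3 - <<'E'
from h import *
print(env.state())
p,d,i=grab("wrist");print(i);cv2.imwrite("pics/w1.png",p[...,::-1]);np.savez("pics/w1.npz",p=p,d=d)
E
```

```text
t: 0.52
eef_pos: [391.4, 389.0, 225.1]
tcp_rot: [-3.141, -0.0, 2.675]
ft_force: [-0.3, 0.4, -0.3]
opening: 1.0
grip_force: 0.0
t: 0.93
eef_pos: [501.1, 221.6, 265.3]
tcp_rot: [3.142, 0.0, 2.674]
ft_force: [0.8, 1.0, 0.1]
opening: 1.0
grip_force: 0.0
t: 1.35
eef_pos: [625.2, 80.2, 305.1]
tcp_rot: [3.141, 0.001, 2.066]
ft_force: [-1.1, 0.4, 0.5]
opening: 1.0
grip_force: 0.0
t: 1.68
eef_pos: [623.2, 83.2, 304.4]
tcp_rot: [-3.141, -0.0, 1.772]
ft_force: [-0.2, 0.2, -0.6]
opening: 0.998
grip_force: 0.0
{'t': 1.6833, 'joints': array([ 2.76848161e-02,  4.08272137e-01,  1.37611408e+00,  9.54033907e-05,
        1.35800593e+00, -1.73566753e-01]), 'qvel': array([ 0.0077711 , -0.00428695,  0.00073082, -0.00125957,  0.00087108,
       -0.11290499]), 'tau': array([-3.39738596e-01, -5.91027796e+01, -2.95045674e+01,  7.18044117e-02,
        4.70811466e-02,  1.23142183e+00]), 'eef_pos': array([623.19262792,  83.21078666, 304.36384398]), 'tcp_rot': array([-3.14082127e+00, -2.29905653e-04,  1.77202762e+00]), 'ft_force': array([-0.2121456 ,  0.20132568, -0.64984943]), 'moment': array([-0.01772174,  0.03899671, -0.04002886]), 'grip_force': 0.0, 'opening': 0.998229845649361}
{'vertical_fov': 62.50483750105305, 'cx': 322.83965698298243, 'cy': 204.6060712728747, 'origin': array([607.24334518, 162.312549  , 503.89064306]), 'attitude': array([2.85322269e+00, 4.21034683e-04, 2.00983727e-01])}
```

View pics/w1.png

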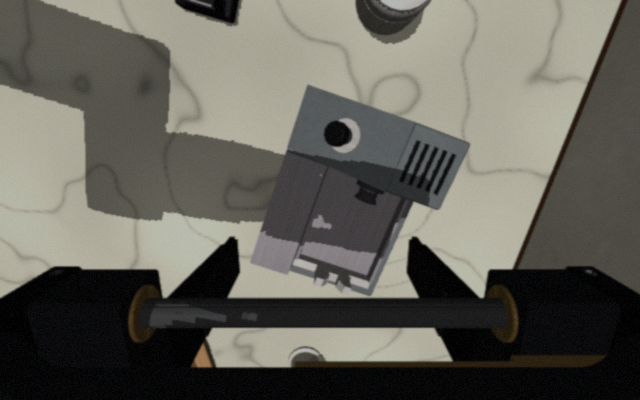

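The wrist view shows the knob at (340,135), the cup at (368,190) and the bearing cheek and slot at about (328,277). I'll refine the machine pose from this cloud.

Run:
```python
from h import *
np.set_printoptions(precision=1,suppress=True)
i=env.camera_info("wrist");D=np.load("pics/w1.npz");d=D["d"];p=D["p"];c=cloud(d,i)
x,y,z=c[...,0],c[...,1],c[...,2]
ok=(d>0)&(abs(x-662)<170)&(abs(y-36)<190)&(z<165)
ok[225:]&=False
m=ok&(z>124)&(z<135);print("boxtop",m.sum(),cv2.minAreaRect(c[m][:,:2].astype(np.float32)),np.median(z[m]))
t=ok&(abs(z)<20);print("table",np.median(z[t]))
ok=(d>0)&(abs(x-662)<170)&(abs(y-36)<190)&(z<165)
m=ok&(z>25);R=cv2.minAreaRect(c[m][:,:2].astype(np.float32));print("mach",R)
a=np.radians(81.9-90);Rm=np.array([[np.cos(a),-np.sin(a)],[np.sin(a),np.cos(a)]])
q=(c[...,:2]-[662.2,36.5])@Rm   # machine frame coords
mx,my=q[...,0],q[...,1]
ch=ok&(abs(my+101)<14)&(z>85)&(z<112);print("cheek",ch.sum())
P=np.c_[mx[ch],my[ch],z[ch]];print(P.min(0),P.max(0),np.median(P,0))
for lo in range(-50,90,4):
    s=(P[:,0]>=lo)&(P[:,0]<lo+4)
    if s.any():print(lo,s.sum(),P[s].mean(0),P[s][:,1].min(),P[s][:,1].max(),P[s][:,2].max())
cu=ok&(my>15)&(my<47)&(abs(mx-20)<30)&(z>85);P=np.c_[mx[cu],my[cu],z[cu]];print("cup",len(P),P.min(0),P.max(0),P.mean(0))
s=P[:,1]<35;print(P[s].min(0),P[s].max(0),P[s].mean(0))
kn=ok&(z>120)&(p.max(-1)<45)&(my>50)&(mx<0);P=np.c_[mx[kn],my[kn],z[kn]];print("knob",len(P),P.min(0),P.max(0),P.mean(0))
s=P[:,2]>P[:,2].max()-14
pa=ok&(my>55)&(my<130)&(mx<15)&(z>70)&~(kn);print("panel fit",np.linalg.lstsq(np.c_[mx[pa],my[pa],np.ones(pa.sum())],z[pa],rcond=None)[0])
```

```text
boxtop 4971 ((701.7467651367188, 125.88005065917969), (85.07681274414062, 142.92327880859375), 82.03075408935547) 128.7390525558544
table -0.2736145636920355
mach ((660.652587890625, 38.55259704589844), (269.5923767089844, 200.01278686523438), 81.98591613769531)
cheek 384
[  -6.9 -106.2   85.1] [ 43.6 -92.2 106.1] [ 25.3 -95.5  99.6]
-10 23 [ -6.6 -97.8  96.6] -102.68896657638555 -92.76818467913489 106.06568478387805
-6 45 [ -3.9 -96.8 100.3] -106.02356453584386 -92.19816249861779 106.08207695641022
-2 39 [  0.2 -96.6 100. ] -105.15433650446201 -92.73780076399788 105.9949975853138
2 36 [  3.8 -97.   99.7] -105.57074761078246 -92.95499010265168 105.84787525958245
6 30 [  7.9 -96.4  95.5] -104.28186972038061 -92.92093888401249 100.36498258021447
10 10 [ 10.8 -97.1  93. ] -105.17234042263676 -92.54798936137273 95.76895627739088
22 19 [ 25.4 -98.6  91.3] -104.49317302772721 -92.96650713012569 95.59989209293235
26 39 [ 28.1 -97.9  96.3] -105.64403487333774 -92.66475901476582 100.87364922402338
30 46 [ 32.  -97.1  99.2] -105.84629972547127 -92.63043797965352 105.52455005970535
34 41 [ 36.  -96.7 100.3] -104.48078888151635 -93.10057596090824 106.08618994928298
38 40 [ 39.8 -96.7 100.7] -104.70113633607235 -92.95780988284685 106.03481989813469
42 16 [ 42.7 -97.  100.3] -106.16512563583068 -92.92962911875615 105.43695373493324
cup 354 [-1. 26. 86.] [ 36.   47.  107.8] [15.8 36.3 99. ]
[ 2.9 26.  87.1] [ 31.8  35.  104.6] [16.2 30.  98. ]
knob 180 [-51.6  82.6 120. ] [-36.5 105.5 125. ] [-43.6  94.1 121.9]
panel fit [  0.5   0.  112.2]
```

```bash
python3 steer.py '[[-165,-105,40,0,1],[-165,-105,40,0,1],[-165,-105,40,0,1],[-165,-105,40,0,1],[-165,-105,40,0,1]]'
python3 steer.py '[[-165,-105,40,0,1],[-165,-105,40,0,1],[-165,-105,40,0,1],[-165,-105,40,0,1],[-165,-105,40,0,1]]'
python3 steer.py '[[-62,-38,54,-0.183,1],[-62,-38,54,-0.183,1],[-62,-38,54,-0.183,1],[-62,-38,54,-0.183,1]]'
python3 - <<'E'
from h import *
np.set_printoptions(precision=2,suppress=True)
s=env.state();print(s["eef_pos"],s["tcp_rot"])
p,d,i=grab("wrist");cv2.imwrite("pics/w2.png",p[...,::-1]);c=cloud(d,i)
hsv=cv2.cvtColor(p,cv2.COLOR_RGB2HSV);x,y,z=c[...,0],c[...,1],c[...,2]
near=(d>0)&(np.hypot(x-458,y+351)<130)
wood=near&(hsv[...,1]>90)&(hsv[...,0]<25)&(z<25)&(z>5);print(wood.sum(),cv2.minAreaRect(c[wood][:,:2].astype(np.float32)) if wood.sum()>9 else 0)
r=near&(hsv[...,1]<70)&(z>60)&(z<85);print(r.sum(),cv2.minAreaRect(c[r][:,:2].astype(np.float32)) if r.sum()>9 else 0)
E
```

```text
t: 2.15
eef_pos: [552.4, -101.3, 264.3]
tcp_rot: [-3.141, -0.0, 1.777]
ft_force: [0.5, 0.2, -0.3]
opening: 0.998
grip_force: 0.0
t: 2.57
eef_pos: [483.1, -284.3, 224.3]
tcp_rot: [-3.141, -0.0, 1.777]
ft_force: [0.2, -1.0, -0.0]
opening: 1.001
grip_force: 0.0
t: 2.9
eef_pos: [458.4, -351.7, 168.9]
tcp_rot: [-3.14, -0.003, 1.956]
ft_force: [0.2, 0.5, 0.6]
opening: 1.0
grip_force: 0.0
[ 458.45 -351.66  168.94] [-3.14 -0.    1.96]
8142 ((457.68267822265625, -351.19158935546875), (98.95299530029297, 188.92788696289062), 22.755035400390625)
5233 ((458.6976013183594, -353.02813720703125), (47.71185302734375, 159.37881469726562), 17.326234817504883)
```

View pics/w2.png

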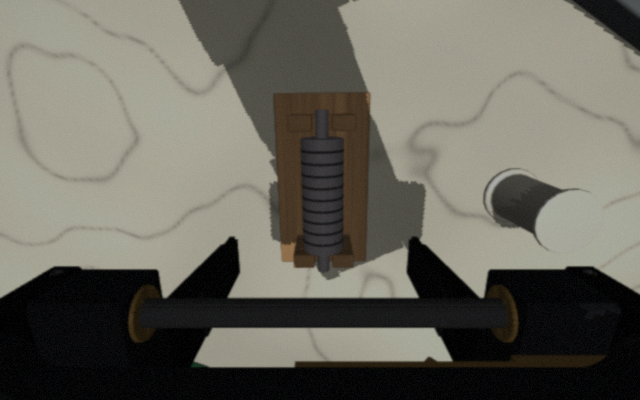

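The wrist view shows the roller in the rack at (322,190), centred between the fingers. All three cameras agree on (458,-351), about 22.5°. Grasp now and lift 36 mm.

```bash
python3 steer.py '[[0,0,40,0,1],[0,0,80,0,1],[0,0,110,0,1],[0,0,128,0,1],[0,0,128,0,1]]'
python3 steer.py '[[0,0,0,0,0],[0,0,0,0,0],[0,0,0,0,0],[0,0,0,0,0],[0,0,0,0,0]]'
python3 steer.py '[[0,0,0,0,0],[0,0,0,0,0],[0,0,0,0,0]]'
python3 steer.py '[[0,0,-12,0,0],[0,0,-24,0,0],[0,0,-36,0,0],[0,0,-36,0,0]]'
```

```text
t: 3.37
eef_pos: [459.7, -348.3, 40.6]
tcp_rot: [-3.14, -0.004, 1.96]
ft_force: [0.1, 0.7, 0.2]
opening: 0.999
grip_force: 0.0
t: 3.78
eef_pos: [460.2, -350.9, 44.0]
tcp_rot: [3.141, 0.002, 1.958]
ft_force: [0.4, 0.5, -0.8]
opening: 0.705
grip_force: 0.0
t: 4.03
eef_pos: [459.8, -350.7, 43.0]
tcp_rot: [3.141, 0.0, 1.958]
ft_force: [0.0, -0.4, 0.4]
opening: 0.496
grip_force: 0.0
t: 4.37
eef_pos: [460.5, -351.3, 80.7]
tcp_rot: [3.14, 0.003, 1.958]
ft_force: [0.3, 0.7, 0.8]
opening: 0.218
grip_force: 0.0
```

The fingers are slower than I allowed for, and they closed above the roller. Check that it is still in the rack.

Run:
```python
from h import *
s=env.state();print(s["eef_pos"],s["opening"],s["grip_force"])
p,d,i=grab("scene");c=cloud(d,i)
hsv=cv2.cvtColor(p,cv2.COLOR_RGB2HSV);x,y,z=c[...,0],c[...,1],c[...,2]
p0=np.load("pics/scene0_p.npy");
a=np.hstack([cv2.resize(q[130:200,170:280],None,fx=3.5,fy=3.5) for q in(p0,p)])
cv2.imwrite("pics/s2.png",a[...,::-1])
```

```text
[ 460.46821407 -351.32352698   80.65300544] 0.21781321858346964 0.0
```

View pics/s2.png

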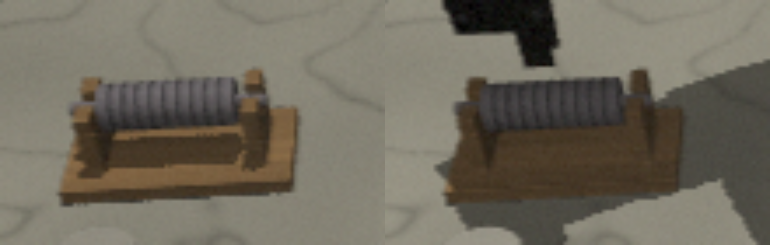

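The right crop shows the roller untouched in its notches. Open to 0.65, descend, then close with enough time.

```bash
python3 steer.py '[[1,-2,-10,0,0.65],[1,-2,-10,0,0.65],[1,-2,-10,0,0.65],[1,-2,-10,0,0.65],[1,-2,-10,0,0.65]]'
python3 steer.py '[[0,0,0,0,0.65],[0,0,0,0,0.65],[0,0,0,0,0.65]]'
python3 steer.py '[[0,0,30,0,0.65],[0,0,50,0,0.65],[0,0,50,0,0.65],[0,0,50,0,0.65]]'
python3 steer.py '[[0,0,0,0,0],[0,0,0,0,0],[0,0,0,0,0],[0,0,0,0,0],[0,0,0,0,0]]'
python3 steer.py '[[0,0,0,0,0],[0,0,0,0,0],[0,0,0,0,0]]'
```

```text
t: 4.83
eef_pos: [457.4, -350.3, 88.4]
tcp_rot: [-3.141, -0.001, 1.958]
ft_force: [-0.3, -0.4, -0.7]
opening: 0.465
grip_force: 0.0
t: 5.08
eef_pos: [457.5, -350.4, 88.6]
tcp_rot: [-3.142, -0.0, 1.958]
ft_force: [0.0, 0.1, -0.3]
opening: 0.637
grip_force: 0.0
t: 5.42
eef_pos: [457.3, -350.2, 38.4]
tcp_rot: [-3.141, -0.002, 1.958]
ft_force: [0.5, 0.2, 0.7]
opening: 0.649
grip_force: 0.0
t: 5.83
eef_pos: [457.6, -350.7, 39.5]
tcp_rot: [3.141, 0.001, 1.958]
ft_force: [-1.6, -0.3, 4.0]
opening: 0.354
grip_force: 27.0
t: 6.08
eef_pos: [457.6, -350.7, 39.3]
tcp_rot: [3.141, 0.001, 1.958]
ft_force: [-2.1, 0.1, 6.6]
opening: 0.351
grip_force: 27.9
```

```bash
python3 steer.py '[[0,0,-8,0,0],[0,0,-16,0,0],[0,0,-26,0,0],[0,0,-36,0,0],[0,0,-36,0,0]]'
python3 - <<'E'
from h import *
s=env.state();print(s["eef_pos"],s["opening"],s["grip_force"],s["ft_force"],s["moment"])
p,d,i=grab("scene");q,_,_=grab("wrist")
cv2.imwrite("pics/s3.png",np.hstack([cv2.resize(p[110:210,170:290],(420,350)),cv2.resize(q[80:330,180:460],(380,350))])[...,::-1])
E
```

```text
t: 6.5
eef_pos: [458.3, -351.1, 77.2]
tcp_rot: [3.14, 0.003, 1.958]
ft_force: [0.4, 0.0, -3.6]
opening: 0.355
grip_force: 25.5
[ 458.33200275 -351.08777841   77.19225602] 0.35495046027763855 25.49126386642456 [ 0.39301735  0.00604374 -3.598367  ] [-0.11911915 -0.0055195   0.00939624]
```

View pics/s3.png

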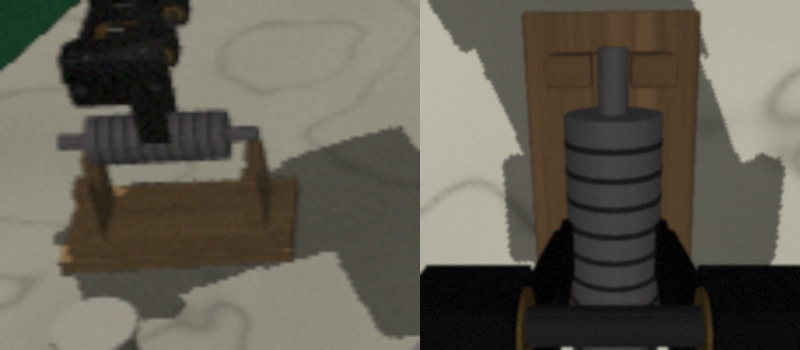

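Lifted level and centred: journals at crop (60,142) and (258,130) on the left, barrel straight between the fingers on the right. Now I tilt it in the grip by shifting 30 mm toward its -y end and pressing the barrel onto that upright.

```bash
python3 steer.py '[[-30,0,0,0,0],[-30,0,0,0,0]]'
python3 steer.py '[[0,0,6,0,0],[0,0,10,0,0],[0,0,14,0,0],[0,0,17,0,0],[0,0,20,0,0]]'
python3 steer.py '[[0,0,2,0,0],[0,0,2,0,0],[0,0,2,0,0]]'
python3 - <<'E'
from h import *
s=env.state();print(s["eef_pos"],s["opening"],s["grip_force"],s["ft_force"],s["moment"])
p,d,i=grab("scene");q,_,_=grab("wrist")
cv2.imwrite("pics/s4.png",np.hstack([cv2.resize(p[110:210,150:270],(420,350)),cv2.resize(q[80:330,180:460],(380,350))])[...,::-1])
E
```

```text
t: 6.77
eef_pos: [470.4, -381.5, 74.9]
tcp_rot: [3.141, 0.003, 1.957]
ft_force: [-0.2, -0.0, -3.8]
opening: 0.353
grip_force: 25.5
t: 7.18
eef_pos: [465.9, -372.3, 53.6]
tcp_rot: [-3.139, -0.013, 1.958]
ft_force: [-8.9, 27.2, 15.6]
opening: 0.258
grip_force: 32.1
t: 7.43
eef_pos: [466.0, -372.2, 52.7]
tcp_rot: [-3.139, -0.012, 1.958]
ft_force: [-9.9, 26.9, 23.1]
opening: 0.264
grip_force: 34.1
[ 465.96117105 -372.21599018   52.72605906] 0.2638177104427703 34.08774420619011 [-9.93065731 26.85173089 23.13471954] [4.79273769 2.00021772 0.0411717 ]
```

View pics/s4.png

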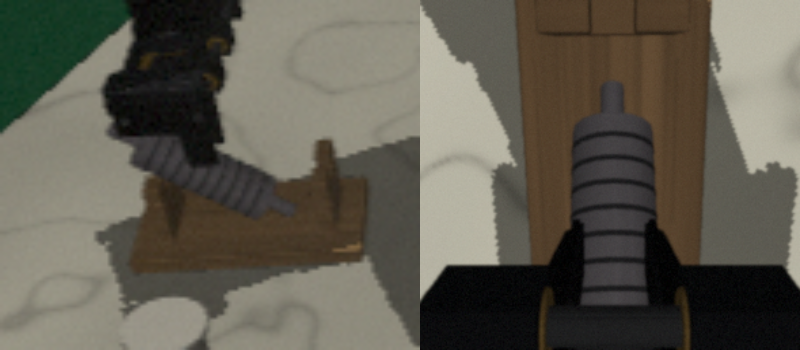

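The roller tilted too far, about 35–40° with the low journal near crop (290,208), and it has slid in the grip. Lift clear and measure its axis relative to the fingers.

```bash
python3 steer.py '[[0,0,-10,0,0],[0,0,-20,0,0],[0,0,-30,0,0],[0,0,-45,0,0],[0,0,-60,0,0]]'
python3 steer.py '[[0,0,0,0,0],[0,0,0,0,0]]'
cat > axis.py <<'E'
from h import *
from scipy.optimize import least_squares
np.set_printoptions(precision=2,suppress=True)
def fit(names=("wrist","scene")):
    s=env.state();t=s["eef_pos"];a=s["tcp_rot"][2];tx=np.array([np.cos(a),np.sin(a),0]);ty=np.array([tx[1],-tx[0],0])
    for n in names:
        p,d,i=grab(n);c=cloud(d,i);r=c-t
        q=np.stack([r@tx,r@ty,r[...,2]],-1)
        hsv=cv2.cvtColor(p,cv2.COLOR_RGB2HSV)
        m=(d>0)&(abs(q[...,0])<95)&(abs(q[...,1])<24)&(q[...,2]>-60)&(q[...,2]<75)&(hsv[...,2]>55)&(hsv[...,1]<60)&(c[...,2]>30)
        P=q[m]
        def res(v,P=P):   # axis: y=y0+k x, z=z0+x tan th ; barrel radius 20
            u=np.array([np.cos(v[2]),v[3],np.sin(v[2])]);u/=np.linalg.norm(u)
            w=P-[0,v[0],v[1]];al=w@u;rad=np.linalg.norm(w-np.outer(al,u),axis=1)
            return np.where(abs(al-v[4])<55,rad-20,rad-6)
        best=min((least_squares(res,[0,20,th,0,x0],loss="soft_l1",x_scale=[5,5,.2,.1,20]) for th in(-.9,-.5,-.2,0,.2) for x0 in(-20,0,20)),key=lambda o:o.cost)
        v=best.x;u=np.array([np.cos(v[2]),v[3],np.sin(v[2])]);u/=np.linalg.norm(u)
        e=(P-[0,v[0],v[1]])@u;e=np.sort(e)
        al=e
        print(n,len(P),"y0,z0@x=0",v[:2],"tilt",v[2],"yawk",v[3],"rms",np.sqrt(np.mean(best.fun**2)),"axial extent",np.percentile(e,[.5,99.5]),"mid",v[4])
    print("tcp",t,s["tcp_rot"],s["opening"],s["grip_force"],s["ft_force"])
if __name__=="__main__": fit()
E
python3 axis.py
```

```text
t: 7.95
eef_pos: [468.9, -378.3, 113.6]
tcp_rot: [3.142, 0.0, 1.958]
ft_force: [-0.6, -0.7, 0.4]
opening: 0.006
grip_force: 0.0
t: 8.12
eef_pos: [469.1, -378.6, 113.4]
tcp_rot: [3.141, 0.002, 1.958]
ft_force: [0.3, 0.1, -0.2]
opening: 0.003
grip_force: 0.0
wrist 1446 y0,z0@x=0 [ -1.61 -46.52] tilt -0.6407484233593156 yawk -0.04736793090384637 rms 0.596172560841503 axial extent [-27.47  48.32] mid 0.0
scene 309 y0,z0@x=0 [ -2.04 -46.25] tilt -0.6501024974458374 yawk -0.050611530737990996 rms 14.229055901701509 axial extent [-79.14  68.63] mid 0.0
tcp [ 469.13 -378.58  113.45] [3.14 0.   1.96] 0.0033460815165339123 0.0 [ 0.27  0.12 -0.22]
```

The grip was lost. The roller now leans in the rack at a tilt of 0.645, and the axis fit agrees with the rack geometry: low tip on the base, barrel on the upright, centre about under the TCP at z≈67. I'll regrip it there and lift a little.

```bash
python3 steer.py '[[0,-2,0,-0.05,0.7],[0,-2,0,-0.05,0.7],[0,-2,0,-0.05,0.7],[0,-2,0,-0.05,0.7],[0,-2,0,-0.05,0.7]]'
python3 steer.py '[[0,0,0,0,0.7],[0,0,0,0,0.7],[0,0,0,0,0.7],[0,0,0,0,0.7],[0,0,0,0,0.7]]'
python3 axis.py
python3 steer.py '[[0,0,30,0,0.7],[0,0,55,0,0.7],[0,0,66,0,0.7],[0,0,66,0,0.7]]'
python3 steer.py '[[0,0,0,0,0],[0,0,0,0,0],[0,0,0,0,0],[0,0,0,0,0],[0,0,0,0,0]]'
python3 steer.py '[[0,0,0,0,0],[0,0,0,0,0],[0,0,0,0,0],[0,0,0,0,0],[0,0,0,0,0]]'
python3 axis.py
python3 steer.py '[[0,0,-10,0,0],[0,0,-20,0,0],[0,0,-30,0,0],[0,0,-30,0,0]]'
python3 axis.py
```

```text
t: 8.63
eef_pos: [467.0, -378.9, 112.5]
tcp_rot: [-3.142, -0.0, 2.007]
ft_force: [-0.1, -0.4, 0.1]
opening: 0.296
grip_force: 0.0
t: 9.05
eef_pos: [467.1, -379.0, 112.8]
tcp_rot: [3.141, 0.0, 2.008]
ft_force: [0.4, -0.1, -0.2]
opening: 0.652
grip_force: 0.0
wrist 3671 y0,z0@x=0 [-0.5  -0.04] tilt -0.6187418037086464 yawk 0.03026277731864084 rms 5.249255498529685 axial extent [-34.98  75.67] mid 20.0
scene 311 y0,z0@x=0 [  0.34 -45.71] tilt -0.6326485298846852 yawk -0.001744659636877877 rms 6.549967841536178 axial extent [-79.58  72.12] mid 0.0
tcp [ 467.07 -379.01  112.81] [3.14 0.   2.01] 0.6516714007252303 0.0 [ 0.42 -0.12 -0.24]
t: 9.48
eef_pos: [466.1, -378.1, 44.6]
tcp_rot: [-3.14, -0.004, 2.008]
ft_force: [0.3, -0.4, -0.5]
opening: 0.7
grip_force: 0.0
t: 9.9
eef_pos: [467.4, -379.2, 47.7]
tcp_rot: [3.141, 0.001, 2.008]
ft_force: [4.8, 3.5, 3.6]
opening: 0.408
grip_force: 7.0
t: 10.32
eef_pos: [467.6, -379.2, 47.4]
tcp_rot: [3.141, 0.001, 2.008]
ft_force: [3.5, 1.6, 5.5]
opening: 0.387
grip_force: 30.1
wrist 7704 y0,z0@x=0 [-0.22 19.02] tilt -0.6412331090922588 yawk -0.00711619575604558 rms 2.6009176937302723 axial extent [-59.13  66.36] mid 0.0
scene 238 y0,z0@x=0 [-0.47 18.32] tilt -0.6237543274929198 yawk -0.01606537740162518 rms 7.501589909955298 axial extent [-80.15  74.56] mid 0.0
tcp [ 467.6  -379.21   47.36] [3.14 0.   2.01] 0.38663169172166295 30.07436409874572 [3.45 1.6  5.5 ]
t: 10.75
eef_pos: [467.5, -379.7, 79.1]
tcp_rot: [3.141, 0.003, 2.008]
ft_force: [-0.4, 0.0, -4.0]
opening: 0.389
grip_force: 29.7
wrist 7018 y0,z0@x=0 [ 0.01 18.07] tilt -0.6740968778922442 yawk -0.015228139997212675 rms 2.3430766590699124 axial extent [-59.8   79.54] mid 0.0
scene 279 y0,z0@x=0 [-0.84 18.13] tilt -0.6702282534159174 yawk -0.007487939320560743 rms 7.135730889726765 axial extent [-72.12  90.64] mid 0.0
tcp [ 467.5  -379.66   79.08] [3.14 0.   2.01] 0.38850479991654946 29.682721495801836 [-0.35  0.   -4.04]
```

The second grip is good: axis 18–19 mm above the TCP, 30 N, tilt 0.67 held. I'll take it sideways over bare table and press the low end down to bring the tilt to about 0.27, checking on the way.

```bash
python3 steer.py '[[0,-40,0,0,0],[0,-80,0,0,0],[0,-120,0,0,0],[0,-140,0,0,0],[0,-140,0,0,0]]'
python3 steer.py '[[0,0,20,0,0],[0,0,35,0,0],[0,0,40,0,0],[0,0,44,0,0],[0,0,48,0,0]]'
python3 axis.py
```

```text
t: 11.27
eef_pos: [336.7, -439.5, 76.4]
tcp_rot: [-3.141, -0.001, 2.004]
ft_force: [0.9, -1.1, -3.9]
opening: 0.39
grip_force: 29.7
t: 11.68
eef_pos: [340.9, -438.7, 29.0]
tcp_rot: [3.141, 0.001, 2.008]
ft_force: [0.1, -2.8, 0.1]
opening: 0.389
grip_force: 29.7
wrist 8504 y0,z0@x=0 [-0.2  19.91] tilt -0.5704322272886367 yawk -0.007427072046870098 rms 2.7630255635443275 axial extent [-58.7   57.68] mid 0.0
scene 185 y0,z0@x=0 [-0.32 19.7 ] tilt -0.5723110252627825 yawk 0.0010542742105678936 rms 3.2282059900910403 axial extent [-78.09  55.59] mid 0.0
tcp [ 340.87 -438.74   28.97] [3.14 0.   2.01] 0.38882686983754816 29.73990708589554 [ 0.12 -2.83  0.09]
```

It pivots easily at about 4 N with the grip unchanged. Continue.

```bash
python3 steer.py '[[0,0,4,0,0],[0,0,8,0,0],[0,0,12,0,0],[0,0,13,0,0]]'
python3 axis.py
python3 steer.py '[[0,0,-40,0,0],[0,0,-80,0,0],[0,0,-120,0,0],[0,0,-160,0,0],[0,0,-160,0,0]]'
python3 axis.py
```

```text
t: 12.12
eef_pos: [341.5, -440.4, 16.7]
tcp_rot: [3.141, 0.006, 2.008]
ft_force: [3.0, -5.9, 5.0]
opening: 0.366
grip_force: 29.2
wrist 8354 y0,z0@x=0 [-0.32 19.82] tilt -0.3605752179346988 yawk -0.02133184086062008 rms 0.7591272418494727 axial extent [-60.99  54.11] mid 0.0
scene 208 y0,z0@x=0 [-0.07 20.65] tilt -0.3668351699131938 yawk -0.023391895517596583 rms 3.7351419536033954 axial extent [-81.87  50.85] mid 0.0
tcp [ 341.45 -440.36   16.72] [3.14 0.01 2.01] 0.36606925461272954 29.230710128322244 [ 3.02 -5.95  5.  ]
t: 12.63
eef_pos: [341.6, -440.3, 183.0]
tcp_rot: [3.14, 0.01, 2.008]
ft_force: [-0.1, -1.3, -2.5]
opening: 0.366
grip_force: 28.4
wrist 6658 y0,z0@x=0 [-0.25 18.34] tilt -0.5126568306027219 yawk -0.024896149819732715 rms 2.594394966812753 axial extent [-56.97  76.09] mid 0.0
scene 267 y0,z0@x=0 [-1.18 16.87] tilt -0.541377772133032 yawk -0.013223129188156288 rms 3.278768703261069 axial extent [-81.02  75.1 ] mid 0.0
tcp [ 341.63 -440.33  182.95] [3.14 0.01 2.01] 0.3659401604230632 28.409129586070776 [-0.15 -1.35 -2.5 ]
```

```bash
python3 steer.py '[[0,0,0,0,0],[0,0,0,0,0],[0,0,0,0,0],[0,0,0,0,0]]' | head -2
sed -i 's/best=min.*/best=min((least_squares(res,[0,20,th,0,x0],loss="soft_l1",x_scale=[5,5,.2,.1,20]) for th in(-.9,-.5,-.2,0,.2) for x0 in(-12,-8,-4,0,4,8,12)),key=lambda o:o.cost)/' axis.py
python3 axis.py
```

```text
t: 13.07
eef_pos: [339.9, -437.9, 174.5]
wrist 6706 y0,z0@x=0 [-0.69 17.69] tilt -0.5105401144764292 yawk -0.02373294189305437 rms 1.780990258947772 axial extent [-57.63  75.47] mid -4.0
scene 267 y0,z0@x=0 [-1.32 20.01] tilt -0.5209797192110802 yawk -0.009024396670368003 rms 2.904432624086319 axial extent [-82.16  73.66] mid -4.0
tcp [ 339.92 -437.89  174.53] [-3.14 -0.    2.01] 0.36560863700807816 28.431117217987776 [-0.44 -0.56 -3.68]
```

The tilt is steady at 0.51, with the roller centre 4 mm toward the raised end of the grip, which is usable. Carry it to an approach pose above the bay, about 40 mm short of the cup.

```bash
for k in 1; do
python3 steer.py '[[10,23,0,0,0],[21,46,0,0,0],[32,70,0,0,0],[43,93,0,0,0],[54,116,0,0,0]]'
python3 steer.py '[[10,23,0,0,0],[21,46,0,0,0],[32,70,0,0,0],[43,93,0,0,0],[54,116,0,0,0]]'
python3 steer.py '[[10,23,0,0,0],[21,46,0,0,0],[32,70,0,0,0],[43,93,0,0,0],[54,116,0,0,0]]'
python3 steer.py '[[10,23,0,0,0],[21,46,0,0,0],[32,70,0,0,0],[43,93,0,0,0],[54,116,0,0,0]]'
python3 steer.py '[[0,0,0,0.07,0],[0,0,0,0.14,0],[0,0,0,0.21,0],[0,0,0,0.28,0],[0,0,0,0.35,0]]'
python3 steer.py '[[0,0,0,0.07,0],[0,0,0,0.14,0],[0,0,0,0.21,0],[0,0,0,0.25,0],[0,0,0,0.25,0]]'
done | grep -E "t:|eef|grip"
python3 axis.py
cat > mach.py <<'E'
from h import *
np.set_printoptions(precision=2,suppress=True)
def mach(n,ctr=(661.5,37.5),ang=82.0):
    p,d,i=grab(n);c=cloud(d,i)
    a=np.radians(ang-90);Rm=np.array([[np.cos(a),-np.sin(a)],[np.sin(a),np.cos(a)]])
    q=(c[...,:2]-ctr)@Rm;mx,my,z=q[...,0],q[...,1],c[...,2]
    ok=(d>0)&(abs(mx)<120)&(abs(my)<150)
    f=lambda m:np.c_[mx[m],my[m],z[m]]
    def rep(t,P):
        print(n,t,len(P),np.percentile(P,1,axis=0),np.percentile(P,99,axis=0)) if len(P)>5 else print(n,t,0)
    ch=f(ok&(abs(my+101)<14)&(abs(mx-20)<32)&(z>80)&(z<108));rep("cheek (-5..45?, -107..-95)",ch)
    t=ch[ch[:,2]>103] if len(ch) else ch
    if len(t): g=np.sort(t[:,0]);k=np.argmax(np.diff(g));print("  top slot edges",g[k],g[k+1],"ends",g[0],g[-1])
    rep("cup mouth face my=24",f(ok&(my>15)&(my<40)&(abs(mx-20)<24)&(z>75)&(z<112)))
    b=ok&(z>124)&(z<135)&(my>40);print(n,"boxtop my 50..135",f(b).min(0) if b.any() else 0,f(b).max(0) if b.any() else 0)
    np.savez(f"pics/{n}_m.npz",p=p,d=d)
for n in("wrist","top","scene"): mach(n)
E
python3 mach.py
```

```text
t: 13.58
eef_pos: [423.0, -339.2, 175.5]
tcp_rot: [-3.142, -0.001, 2.008]
grip_force: 28.4
t: 14.0
eef_pos: [505.3, -241.1, 175.5]
tcp_rot: [-3.141, -0.0, 2.008]
grip_force: 28.4
t: 14.42
eef_pos: [587.6, -143.0, 175.4]
tcp_rot: [-3.141, -0.0, 2.008]
grip_force: 28.4
t: 14.83
eef_pos: [669.8, -45.0, 175.3]
tcp_rot: [-3.141, -0.001, 2.008]
grip_force: 28.4
t: 15.25
eef_pos: [669.1, -46.0, 175.2]
tcp_rot: [-3.141, -0.0, 1.654]
grip_force: 28.4
t: 15.67
eef_pos: [669.1, -46.2, 175.3]
tcp_rot: [-3.141, -0.0, 1.406]
grip_force: 28.4
wrist 8158 y0,z0@x=0 [-0.57 17.71] tilt -0.5097915035415898 yawk -0.02729205952645482 rms 1.7421896974709525 axial extent [-57.39  75.43] mid -4.0
scene 539 y0,z0@x=0 [ 0.05 18.49] tilt -0.5135407458224539 yawk -0.030120831099999558 rms 1.3333890109027835 axial extent [-43.46  74.31] mid -4.0
tcp [669.07 -46.19 175.28] [-3.14 -0.    1.41] 0.37138675385507663 28.44173988327384 [-0.08  0.1  -4.06]
wrist cheek (-5..45?, -107..-95) 0
wrist cup mouth face my=24 733 [ 6.3  24.46 75.73] [ 32.58  39.74 103.09]
wrist boxtop my 50..135 [ 17.86  49.81 124.01] [ 99.3   67.69 131.24]
top cheek (-5..45?, -107..-95) 0
top cup mouth face my=24 0
top boxtop my 50..135 [-43.64  48.72 124.02] [102.07 134.24 134.99]
scene cheek (-5..45?, -107..-95) 188 [  -4.14 -108.14   80.25] [ 45.82 -95.12 107.51]
  top slot edges 9.276774359617532 33.88150201146688 ends -4.218773218499023 46.35725448443839
scene cup mouth face my=24 86 [ 9.43 22.77 84.14] [ 35.04  37.26 104.54]
scene boxtop my 50..135 [-41.97  48.46 124.01] [102.38 134.08 133.99]
```

Using the machine centre (661.5,37.5) and 82°, the cup face, box face and cheek fall within about 1 mm of the drawing in the wrist view. The tip is at (678.2,19.5,156) and the cup mouth at (684.6,58.5,88). Descend 15 mm short of the mouth, then enter.

```bash
python3 steer.py '[[8,0.4,20,0,0],[16,0.4,40,0,0],[24,0.4,60,0,0],[24.5,0.4,70,0,0],[24.5,0.4,70,0,0]]'
python3 axis.py
python3 steer.py '[[6,-0.2,0,0,0],[12,-0.3,0,0,0],[18,-0.5,0,0,0],[23,-0.6,0,0,0],[23,-0.6,0,0,0]]'
python3 axis.py
```

```text
t: 16.33
eef_pos: [672.4, -21.7, 103.5]
tcp_rot: [-3.138, 0.0, 1.409]
ft_force: [-0.9, -0.7, -3.5]
opening: 0.371
grip_force: 28.4
wrist 12882 y0,z0@x=0 [-0.39 16.83] tilt -0.5761135128796813 yawk -0.009652263254052435 rms 12.601538016673599 axial extent [-58.68 116.5 ] mid -4.0
scene 1398 y0,z0@x=0 [  3.86 -32.5 ] tilt 0.04190523881670432 yawk 0.02232014423880978 rms 19.903316127091816 axial extent [-48.23  92.28] mid 12.0
tcp [672.44 -21.71 103.47] [-3.14  0.    1.41] 0.3705249136552942 28.442785385996103 [-0.92 -0.67 -3.55]
t: 16.85
eef_pos: [677.1, 1.5, 106.5]
tcp_rot: [3.14, 0.0, 1.409]
ft_force: [0.3, -4.4, -0.6]
opening: 0.371
grip_force: 28.5
wrist 13485 y0,z0@x=0 [-0.47 17.96] tilt -0.4885819597262005 yawk -0.017398642758886074 rms 18.99509012162657 axial extent [-56.71 101.83] mid -4.0
scene 1487 y0,z0@x=0 [  3.16 -24.63] tilt 0.42882950206488013 yawk 0.03630213998354703 rms 16.33670385087011 axial extent [-70.25 104.06] mid -8.0
tcp [677.08   1.45 106.54] [3.14 0.   1.41] 0.3710974854812028 28.471778891980648 [ 0.31 -4.4  -0.64]
```

Run:
```python
from h import *
q,_,_=grab("wrist");p,_,_=grab("scene")
cv2.imwrite("pics/v8.png",np.hstack([cv2.resize(q[60:260,220:420],(400,400),interpolation=2),cv2.resize(p[180:300,250:370],(400,400),interpolation=2)])[...,::-1])
```

```text
(no output)
```

View pics/v8.png

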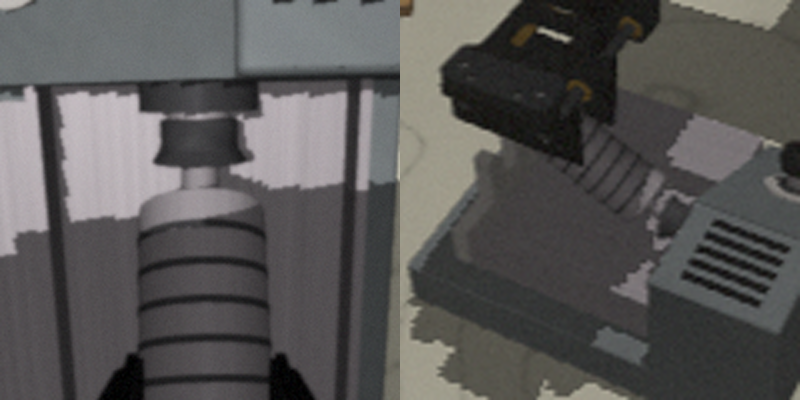

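The journal is inside the cup and centred: cup mouth at crop (203,155), journal at (200,175). Push in 8 mm more, hold, then lower to tip the other end down.

```bash
python3 steer.py '[[4,-0.1,0,0,0],[8,-0.2,0,0,0],[8.5,-0.2,0,0,0],[8.5,-0.2,0,0,0],[8.5,-0.2,0,0,0]]'
python3 steer.py '[[-0.7,0,4,0,0],[-1.4,0,8,0,0],[-2,0,12,0,0],[-2.6,0,16,0,0],[-3.2,0,20,0,0]]'
python3 axis.py
```

```text
t: 17.47
eef_pos: [678.0, 8.0, 106.3]
tcp_rot: [3.141, 0.001, 1.408]
ft_force: [-2.1, -8.9, 1.2]
opening: 0.367
grip_force: 28.5
t: 17.88
eef_pos: [677.6, 4.4, 86.2]
tcp_rot: [3.14, 0.002, 1.407]
ft_force: [-1.1, -10.1, 1.0]
opening: 0.343
grip_force: 26.8
wrist 15174 y0,z0@x=0 [-0. 20.] tilt -7.09284645800212e-05 yawk -1.187606291316244e-05 rms 17.21640418000501 axial extent [-71.37  94.73] mid 4.0
scene 1249 y0,z0@x=0 [ 5.12 -6.06] tilt 0.3828721302099894 yawk -0.022506652725326082 rms 12.631170047779353 axial extent [-72.3  104.78] mid -8.0
tcp [677.6    4.42  86.23] [3.14 0.   1.41] 0.34280797831902743 26.821790412068367 [ -1.09 -10.15   1.03]
```

```bash
sed -i 's/(q\[...,2\]>-60)/(q[...,2]>8)\&(c[...,2]>80)/; s/abs(q\[...,0\])<95/abs(q[...,0]-18)<30/; s/fit(names=("wrist","scene"))/fit(names=("wrist",))/' axis.py
python3 steer.py '[[-0.2,0,4,0,0],[-0.4,0,8,0,0],[-0.6,0,12,0,0],[-0.8,0,15,0,0],[-1,0,18,0,0]]'
python3 axis.py
```

```text
t: 18.4
eef_pos: [678.5, 5.7, 73.7]
tcp_rot: [3.137, -0.002, 1.408]
ft_force: [-20.0, 4.4, 68.5]
opening: 0.103
grip_force: 40.5
wrist 4060 y0,z0@x=0 [-1.11 10.42] tilt -0.005850005450012512 yawk -0.01261118402085477 rms 2.3498881234679634 axial extent [-8.92 47.4 ] mid -8.0
tcp [678.48   5.68  73.67] [ 3.14 -0.    1.41] 0.10289886024540779 40.45879499986768 [-19.99   4.42  68.51]
```

Run:
```python
from h import *
q,_,_=grab("wrist");p,_,_=grab("scene")
cv2.imwrite("pics/v9.png",np.hstack([cv2.resize(q[60:330,185:455],(400,400),interpolation=2),cv2.resize(p[180:300,250:370],(400,400),interpolation=2)])[...,::-1])
```

```text
(no output)
```

View pics/v9.png

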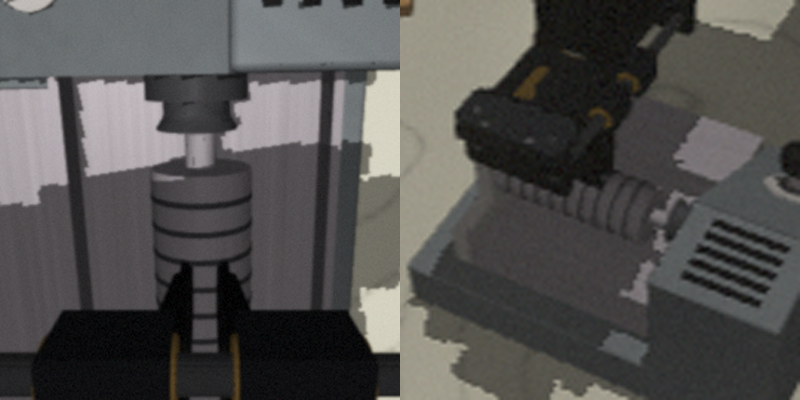

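The fingers have slid up onto the barrel's top and nearly closed, at crop (200,300). The journal is still in the cup. Check the barrel's heights along its length before freeing it.

Run:
```python
from h import *
np.set_printoptions(precision=1,suppress=True)
a=np.radians(-8);Rm=np.array([[np.cos(a),-np.sin(a)],[np.sin(a),np.cos(a)]])
for n in("wrist","scene"):
    p,d,i=grab(n);c=cloud(d,i);b=(c[...,:2]-[675.7,-4.9])@Rm;v=p.max(-1)
    for y in range(-85,80,8):
        m=(d>0)&(abs(b[...,1]-y)<4)&(abs(b[...,0])<25)&(c[...,2]<150)
        if m.sum()>5:
            z=c[...,2][m];k=z>z.max()-4;print(n,y,m.sum(),"zmax",np.percentile(z,98),"x@top",b[...,0][m][k].mean(),"xrange z>75",b[...,0][m][z>75].min() if (z>75).any() else 0,b[...,0][m][z>75].max() if (z>75).any() else 0,"val",v[m][k].mean())
```

```text
wrist -77 19 zmax 89.19631900203078 x@top -0.7024559706245562 xrange z>75 -5.780552304415166 5.267409813424751 val 88.3157894736842
wrist -69 132 zmax 95.5957754306827 x@top -1.278693618311584 xrange z>75 -9.9954410887101 7.695756516702842 val 100.08333333333333
wrist -61 43 zmax 97.20441709959691 x@top -0.20855437548674938 xrange z>75 -9.879994720037928 7.761866697936905 val 80.34883720930233
wrist -53 192 zmax 104.84514950879253 x@top -0.7350791924023781 xrange z>75 -9.282576068788908 7.645553847478673 val 77.59162303664921
wrist -45 275 zmax 105.15293925802247 x@top -0.5738778208589079 xrange z>75 -8.50822209553252 7.084905679441585 val 63.356617647058826
wrist -37 121 zmax 105.03463382472312 x@top -0.4462508840945162 xrange z>75 -5.707572669079347 5.259741804204689 val 77.08264462809917
wrist -21 28 zmax 51.213632618104164 x@top 1.596857632536303 xrange z>75 0 0 val 70.57142857142857
wrist -13 188 zmax 105.02393182661878 x@top 0.12650401725804897 xrange z>75 -4.353895380980195 4.592268099973067 val 59.677215189873415
wrist -5 218 zmax 105.26344200763103 x@top 0.3875647607212169 x
[... 3220 characters left out ...]
033 23.015024700918573 val 54.45454545454545
scene 43 98 zmax 107.37663637649891 x@top 4.141761972220617 xrange z>75 -12.481273316662291 22.64668411182107 val 58.111111111111114
scene 51 158 zmax 105.97192043190717 x@top 3.1510543272722953 xrange z>75 -15.127175318571766 22.557355355192673 val 64.81818181818181
scene 59 58 zmax 91.88418655870267 x@top 2.5284103883083886 xrange z>75 -1.9008501616636981 8.62878498124292 val 108.83333333333333
scene 67 24 zmax 103.84248567841786 x@top 1.4731773568978965 xrange z>75 -10.425829328623973 15.00851916321912 val 79.0
scene 75 35 zmax 103.68534650009921 x@top 0.020314417688319503 xrange z>75 -6.733325244484671 15.187520557119624 val 59.083333333333336
```

The roller is already level and home: barrel top at 105 along its whole length, spanning about -55 to +55. So ease the press off and open the fingers.

```bash
python3 steer.py '[[0,0,-4,0,0.3],[0,0,-6,0,0.6],[0,0,-6,0,0.7],[0,0,-6,0,0.7],[0,0,-6,0,0.7]]'
python3 steer.py '[[0,0,0,0,0.7],[0,0,0,0,0.7],[0,0,0,0,0.7],[0,0,0,0,0.7],[0,0,0,0,0.7]]'
cat > rol.py <<'E'
from h import *
np.set_printoptions(precision=1,suppress=True)
a=np.radians(-8);Rm=np.array([[np.cos(a),-np.sin(a)],[np.sin(a),np.cos(a)]])
p,d,i=grab("wrist");c=cloud(d,i);b=(c[...,:2]-[675.7,-4.9])@Rm;v=p.max(-1)
for y in range(-85,90,10):
    m=(d>0)&(abs(b[...,1]-y)<3)&(abs(b[...,0])<25)&(c[...,2]<125)&(v>40)&(c[...,2]>75)
    if m.sum()>5: z=c[...,2][m];print(y,m.sum(),"ztop",np.percentile(z,97),"x",np.percentile(b[...,0][m],[2,98]))
E
python3 rol.py
```

```text
t: 19.07
eef_pos: [677.0, 5.1, 73.2]
tcp_rot: [-3.141, -0.0, 1.408]
ft_force: [-0.6, 0.2, 1.1]
opening: 0.374
grip_force: 0.0
t: 19.48
eef_pos: [677.2, 5.0, 73.7]
tcp_rot: [-3.141, -0.0, 1.408]
ft_force: [-0.3, -0.3, -0.8]
opening: 0.688
grip_force: 0.0
-75 45 ztop 90.11314762976627 x [-6.  5.]
-65 117 ztop 101.04987857715687 x [-13.   11.1]
-55 965 ztop 105.15854747139966 x [-24.6  23.3]
-45 356 ztop 104.9014795085955 x [-17.2  16.6]
-35 47 ztop 105.17081324714529 x [-7.7  8.2]
-15 473 ztop 104.84615476979624 x [-18.6  18.9]
-5 577 ztop 104.88772169223658 x [-18.5  18.8]
5 598 ztop 104.87771863875018 x [-18.   18.8]
15 619 ztop 104.94410046609957 x [-18.2  18.7]
25 562 ztop 105.13349702560997 x [-18.3  19.3]
35 541 ztop 105.15663292831428 x [-18.4  19.3]
45 562 ztop 105.30095323481925 x [-18.4  19.2]
55 1000 ztop 104.69774559204704 x [-17.4  18.5]
65 228 ztop 91.52636124690703 x [-5.3  6. ]
75 561 ztop 101.86743275334887 x [-13.4  11.2]
85 824 ztop 107.27757715327746 x [-18.   15.3]
```

The roller is home and the fingers are free. Lift straight up, recheck the roller and locate the knob.

```bash
python3 steer.py '[[0,0,-20,0,0.7],[0,0,-50,0,0.7],[0,0,-90,0,0.7],[0,0,-126,0,0.7],[0,0,-126,0,0.7]]'
python3 rol.py
cat > knob.py <<'E'
from h import *
np.set_printoptions(precision=2,suppress=True)
a=np.radians(-8);Rm=np.array([[np.cos(a),-np.sin(a)],[np.sin(a),np.cos(a)]])
ax=np.array([-.5,0,.8660254])
def knob(n):
    p,d,i=grab(n);c=cloud(d,i);q=np.dstack([(c[...,:2]-[661.5,37.5])@Rm,c[...,2]]);v=p.max(-1)
    near=(d>0)&(abs(q[...,1]-92.5)<40)&(q[...,0]>-102)&(q[...,0]<60)&(q[...,2]>60)
    g=near&(v>45)
    P=q[g];h=P@ax;hh=np.histogram(h,bins=np.arange(0,200,1));h0=hh[1][hh[0].argmax()]+.5
    panel=np.median(h[abs(h-h0)<2]);print(n,"panel h",panel,"n",(abs(h-h0)<2).sum(),"x range",P[abs(h-panel)<2][:,0].min(),P[abs(h-panel)<2][:,0].max())
    k=near&(v<45);H=(q@ax);top=np.percentile(H[k&(H<panel+60)],97);f=k&(abs(H-top)<3)
    Q=q[f];e1=np.array([.8660254,0,.5]);uv=np.c_[Q@e1,Q[:,1]].astype(np.float32)
    (cu,cv_),r=cv2.minEnclosingCircle(uv);ht=np.median(H[f]);m=ax*(ht-9)+e1*cu+np.array([0,cv_,0])
    print(n,"face n",len(Q),"off panel",ht-panel,"r",r,"centroid",uv.mean(0),"circle",cu,cv_,"head centre machine",m,"world",np.r_[Rm@m[:2]+[661.5,37.5],m[2]])
    return p
for n in("wrist","top","scene"):
    try: knob(n)
    except Exception as e: print(n,e)
s=env.state();print(s["t"],s["eef_pos"],s["tcp_rot"],s["opening"])
E
python3 knob.py
```

```text
t: 19.95
eef_pos: [679.8, 4.9, 207.7]
tcp_rot: [3.131, -0.001, 1.408]
ft_force: [0.5, -0.1, -0.2]
opening: 0.704
grip_force: 0.0
-75 52 ztop 91.1608080012192 x [-5.3  5.5]
-65 197 ztop 105.24529356260543 x [-23.3  23.5]
-55 333 ztop 105.23676438505854 x [-24.6  23.3]
-45 163 ztop 104.98362417341448 x [-18.6  18.4]
-35 164 ztop 105.07116685607039 x [-18.5  17.4]
-25 199 ztop 105.18299308029405 x [-18.2  17.5]
-15 218 ztop 105.02567742873647 x [-18.7  18.4]
-5 229 ztop 105.09685382191415 x [-19.3  18.8]
5 229 ztop 105.04631532587669 x [-18.3  18.9]
15 229 ztop 105.02527516722455 x [-18.5  19.1]
25 195 ztop 105.31307258993039 x [-19.   19.1]
35 180 ztop 105.13592350302547 x [-18.5  18.7]
45 242 ztop 105.28317521258349 x [-19.   18.3]
55 283 ztop 104.73701948563165 x [-17.7  18.5]
65 74 ztop 91.8537466778375 x [-5.   5.5]
75 162 ztop 102.03308691590885 x [-13.8   8.4]
85 246 ztop 107.27169077873161 x [-18.9  14.4]
wrist panel h 96.644561283598 n 11569 x range -91.08242700727351 36.78117050324485
wrist face n 707 off panel 30.774579527502127 r 13.536585807800293 centroid [17.42 92.82] circle 16.89431381225586 92.76081848144531 head centre machine [-44.58  92.76 111.  ] world [630.26 135.56 111.  ]
top panel h 97.21144917317687 n 30 x range -18.67100047465567 23.958663275126586
top index -1 is out of bounds for axis 0 with size 0
scene panel h 97.45842020580426 n 746 x range -92.08308032258822 38.03402015437336
scene face n 39 off panel 30.517168957918372 r 11.987811088562012 centroid [22.61 92.86] circle 20.556854248046875 92.37448120117188 head centre machine [-41.69  92.37 113.31] world [633.08 134.78 113.31]
20.15 [676.58   5.06 198.64] [-3.14  0.    1.41] 0.6984893055908523
```

The roller is home in the second view too. The knob face is 30.8 mm off the panel (31 expected), with the head centre at about (629.6,135.5,111). Move over it and turn so the fingers close along the machine's y axis.

```bash
python3 steer.py '[[30,-17,0,0,0.7],[60,-34,0,0,0.7],[90,-50,0,0,0.7],[121,-67.5,0,0,0.7],[121,-67.5,0,0,0.7]]'
python3 steer.py '[[0,0,0,-0.12,0.7],[0,0,0,-0.24,0.7],[0,0,0,-0.36,0.7],[0,0,0,-0.48,0.7],[0,0,0,-0.6,0.7]]' | head -1
python3 steer.py '[[0,0,0,-0.12,0.7],[0,0,0,-0.24,0.7],[0,0,0,-0.36,0.7],[0,0,0,-0.48,0.7],[0,0,0,-0.6,0.7]]' | head -1
python3 steer.py '[[0,0,0,-0.12,0.7],[0,0,0,-0.24,0.7],[0,0,0,-0.36,0.7],[0,0,0,-0.394,0.7],[0,0,0,-0.394,0.7]]'
python3 knob.py
```

```text
t: 20.57
eef_pos: [627.6, 140.2, 198.2]
tcp_rot: [-3.138, -0.0, 1.411]
ft_force: [-0.1, -0.1, 0.1]
opening: 0.698
grip_force: 0.0
t: 20.98
t: 21.4
t: 21.82
eef_pos: [629.7, 135.1, 198.2]
tcp_rot: [-3.141, -0.003, 3.003]
ft_force: [-0.3, 0.6, 0.4]
opening: 0.704
grip_force: 0.0
wrist panel h 96.60700225085343 n 10736 x range -91.6919756117091 35.607362873844586
wrist face n 684 off panel 30.744868814081897 r 13.912123680114746 centroid [15.64 92.74] circle 15.31844711303711 92.8511962890625 head centre machine [-45.91  92.85 110.15] world [628.96 135.84 110.15]
top panel h 96.65106235021078 n 234 x range -91.74366064295451 -26.774140879723117
top face n 4 off panel 0.6601992184343004 r 7.318057537078857 centroid [26.35 61.76] circle 25.85782814025879 59.9515495300293 head centre machine [-21.76  59.95  89.41] world [648.29  99.9   89.41]
scene panel h 97.60839999810749 n 195 x range -92.45482055715652 37.574538390851124
scene face n 48 off panel 30.271279302491408 r 12.756220817565918 centroid [22.22 92.54] circle 20.13094711303711 91.9319076538086 head centre machine [-42.01  91.93 113.02] world [632.7  134.38 113.02]
21.9667 [629.98 135.22 198.93] [-3.14 -0.    3.  ] 0.6990421034128742
```

```bash
python3 steer.py '[[0,0,30,0,0.7],[0,0,60,0,0.7],[0,0,85,0,0.7],[0,0,98,0,0.7],[0,0,98,0,0.7]]'
python3 steer.py '[[0,0,0,0,0],[0,0,0,0,0],[0,0,0,0,0],[0,0,0,0,0],[0,0,0,0,0]]'
python3 steer.py '[[0,0,0,0,0],[0,0,0,0,0],[0,0,0,0,0],[0,0,0,0,0],[0,0,0,0,0]]'
```

```text
t: 22.38
eef_pos: [628.6, 135.1, 98.3]
tcp_rot: [-3.14, -0.005, 3.001]
ft_force: [0.2, 0.1, 0.9]
opening: 0.699
grip_force: 0.0
t: 22.8
eef_pos: [630.5, 135.4, 102.7]
tcp_rot: [3.141, 0.001, 3.002]
ft_force: [0.7, -0.3, -0.9]
opening: 0.406
grip_force: 0.0
t: 23.22
eef_pos: [630.2, 135.4, 101.9]
tcp_rot: [3.141, 0.0, 3.002]
ft_force: [-0.2, -0.4, -0.0]
opening: 0.055
grip_force: 0.0
```

The fingers closed without meeting the knob. The earlier chord readings also suggest the real fingertips sit above the reported TCP. Measure the tip height in the clouds.

Run:
```python
from h import *
np.set_printoptions(precision=1,suppress=True)
s=env.state();print(s["eef_pos"],s["opening"])
a=np.radians(-8);Rm=np.array([[np.cos(a),-np.sin(a)],[np.sin(a),np.cos(a)]])
im=[]
for n in("scene","wrist"):
    p,d,i=grab(n);c=cloud(d,i);q=(c[...,:2]-[661.5,37.5])@Rm;z=c[...,2];v=p.max(-1)
    for lo in range(90,190,6):
        m=(d>0)&(abs(q[...,0]+45)<40)&(abs(q[...,1]-92.6)<60)&(z>=lo)&(z<lo+6)&(v<45)
        if m.sum()>3: print(n,lo,m.sum(),"mx",np.percentile(q[...,0][m],[2,98]),"my",np.percentile(q[...,1][m],[2,98]))
    im.append(p)
cv2.imwrite("pics/v10.png",np.hstack([cv2.resize(im[0][150:270,310:430],(400,400),interpolation=2),cv2.resize(im[1][60:330,185:455],(400,400),interpolation=2)])[...,::-1])
```

```text
[630.2 135.4 101.9] 0.054965851313595694
scene 90 45 mx [-40.8  -5.7] my [ 51.5 134. ]
scene 96 65 mx [-34.7 -11.7] my [ 52.8 134. ]
scene 102 70 mx [-23.5  -7.6] my [ 51.4 132.7]
scene 108 42 mx [-46.2  -5.1] my [ 55.1 123.5]
scene 114 42 mx [-54.4 -30.6] my [ 78.9 105.6]
scene 120 45 mx [-45.6 -32.4] my [ 81.4 103.5]
scene 132 13 mx [-46.5 -31.7] my [85.4 98.3]
scene 138 14 mx [-46.  -31.8] my [85.1 99.4]
scene 144 19 mx [-52.2 -31. ] my [ 82.2 101.2]
scene 150 25 mx [-50.8 -31.2] my [ 82.2 102.1]
scene 156 22 mx [-49.3 -31.4] my [ 82.  102.3]
scene 162 25 mx [-49.9 -30.4] my [ 81.3 103.3]
scene 168 27 mx [-50.7 -29.9] my [ 80.8 103.9]
scene 174 23 mx [-45.1 -30.7] my [ 81.6 104.2]
scene 180 24 mx [-40.5 -30.8] my [ 80.5 105. ]
scene 186 23 mx [-33.8 -31.1] my [ 79.6 105.5]
wrist 102 16 mx [-45.7  -5.6] my [90.9 94.6]
wrist 108 276 mx [-61.3 -51.4] my [ 81.3 105.7]
wrist 114 755 mx [-58.  -43.6] my [ 80.2 106.2]
wrist 120 126 mx [-49.1 -35.8] my [ 82.2 103.6]
wrist 126 11 mx [-56.1 -54.2] my [88.  98.1]
wrist 132 72 mx [-56.7 -54.4] my [86.9 98.3]
wrist 138 137 mx [-56.8 -41.6] my [85.6 99.3]
wrist 144 160 mx [-56.8 -35.5] my [ 84.4 100.8]
wrist 150 154 mx [-56.9 -54.6] my [ 84.1 101.3]
wrist 156 190 mx [-56.8 -54.5] my [ 83.8 101.9]
wrist 162 240 mx [-56.8 -54.6] my [ 82.5 102.5]
wrist 168 125 mx [-57.  -54.4] my [ 83.8 102. ]
wrist 174 79 mx [-56.8 -54.1] my [89.1 96.2]
wrist 180 102 mx [-56.8 -35.1] my [89.2 96. ]
wrist 186 85 mx [-55.3 -34.9] my [90.  95.3]
```

View pics/v10.png

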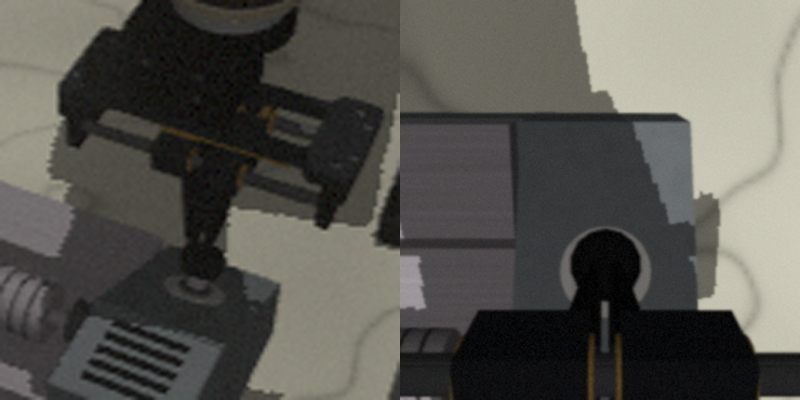

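The view and cloud show the closed fingertips at z≈129, just above the knob head, so the real tips are about 27 mm above the reported TCP. Reopen, go 28 mm lower (real tip ≈101, panel below at ≤93) and close.

```bash
python3 steer.py '[[0,0,0,0,0.62],[0,0,0,0,0.62],[0,0,0,0,0.62],[0,0,0,0,0.62],[0,0,0,0,0.62]]' | grep op
python3 steer.py '[[0,0,0,0,0.62],[0,0,0,0,0.62],[0,0,0,0,0.62],[0,0,0,0,0.62]]' | grep op
python3 steer.py '[[0,0,8,0,0.62],[0,0,16,0,0.62],[0,0,24,0,0.62],[0,0,28,0,0.62],[0,0,28,0,0.62]]'
python3 steer.py '[[0,0,0,0,0],[0,0,0,0,0],[0,0,0,0,0],[0,0,0,0,0],[0,0,0,0,0]]'
python3 steer.py '[[0,0,0,0,0],[0,0,0,0,0],[0,0,0,0,0],[0,0,0,0,0]]'
```

```text
opening: 0.309
opening: 0.583
t: 24.48
eef_pos: [629.5, 135.3, 72.2]
tcp_rot: [-3.141, -0.002, 3.002]
ft_force: [0.3, -1.5, -0.1]
opening: 0.622
grip_force: 0.0
t: 24.9
eef_pos: [630.3, 135.4, 74.1]
tcp_rot: [3.141, 0.0, 3.002]
ft_force: [0.9, 1.4, 0.2]
opening: 0.324
grip_force: 0.0
t: 25.23
eef_pos: [630.4, 135.6, 74.1]
tcp_rot: [3.141, 0.001, 3.002]
ft_force: [-0.3, 3.1, 3.9]
opening: 0.301
grip_force: 30.0
```

Gripped at 30 mm width with 30 N. Pull 13.5 mm along the axis and hold.

```bash
python3 steer.py '[[1.5,0,-2.6,0,0],[3,0,-5.2,0,0],[4.5,0,-7.8,0,0],[6,0,-10.4,0,0],[6.8,0,-11.7,0,0]]'
python3 steer.py '[[0,0,0,0,0],[0,0,0,0,0],[0,0,0,0,0]]'
python3 knob.py | grep wrist
```

```text
t: 25.65
eef_pos: [624.2, 136.5, 84.8]
tcp_rot: [3.141, 0.002, 3.002]
ft_force: [14.6, 4.2, -23.8]
opening: 0.304
grip_force: 30.0
t: 25.9
eef_pos: [624.3, 136.5, 84.7]
tcp_rot: [3.141, 0.001, 3.002]
ft_force: [8.2, 3.3, -10.8]
opening: 0.298
grip_force: 30.0
wrist panel h 96.65230183556838 n 12093 x range -92.14710691496806 16.351537597908823
wrist face n 327 off panel 57.741779894801624 r 23.043224334716797 centroid [20.11 92.82] circle 18.970218658447266 92.94641876220703 head centre machine [-56.27  92.95 135.4 ] world [618.71 137.37 135.4 ]
```

```bash
python3 steer.py '[[0,0,0,0,0],[0,0,0,0,0],[0,0,0,0,0],[0,0,0,0,0],[0,0,0,0,0]]'
python3 - <<'E'
from h import *
a=np.radians(-8);Rm=np.array([[np.cos(a),-np.sin(a)],[np.sin(a),np.cos(a)]]);ax=np.array([-.5,0,.8660254])
p,d,i=grab("wrist");c=cloud(d,i);q=np.dstack([(c[...,:2]-[661.5,37.5])@Rm,c[...,2]]);v=p.max(-1);H=q@ax-96.62
m=(d>0)&(v<45)&(abs(q[...,1]-92.7)<14)&(abs(q[...,0]+52)<25)&(H>20)&(H<60)
print(np.histogram(H[m],bins=np.arange(20,61,2)))
E
python3 rol.py | sed -n '2,14p'
python3 steer.py '[[0,0,0,0,0],[0,0,0,0,0],[0,0,0,0,0],[0,0,0,0,0],[0,0,0,0,0]]'
```

```text
t: 26.47
eef_pos: [624.3, 136.5, 84.7]
tcp_rot: [3.141, 0.001, 3.002]
ft_force: [7.2, 4.1, -10.5]
opening: 0.3
grip_force: 30.0
(array([   0,    0,    0,    0,    0,    0,    0,    0,    2,  120,  466,
       1627,  104,    0,    0,    0,    0,    0,    0,    0]), array([20, 22, 24, 26, 28, 30, 32, 34, 36, 38, 40, 42, 44, 46, 48, 50, 52,
       54, 56, 58, 60]))
-5 288 ztop 105.0631526571906 x [-12.1  12.1]
5 296 ztop 105.12581568232504 x [-12.   11.8]
15 311 ztop 105.12005930537747 x [-12.1  11.9]
25 309 ztop 105.22438870596862 x [-12.4  11.2]
35 19 ztop 105.42480627611765 x [-5.4  5.4]
t: 26.98
eef_pos: [624.3, 136.5, 84.7]
tcp_rot: [3.141, 0.001, 3.002]
ft_force: [8.3, 4.2, -11.2]
opening: 0.299
grip_force: 30.0
```

The face is at 43 mm (30.8 + 12), so the knob is at its stop, and it has been held for over 1 s with the roller still home. Push it back in.

```bash
python3 steer.py '[[-1.5,0,2.6,0,0],[-3,0,5.2,0,0],[-4.5,0,7.8,0,0],[-6,0,10.4,0,0],[-7.6,0,13.2,0,0]]'
python3 steer.py '[[0,0,0,0,0],[0,0,0,0,0],[0,0,0,0,0]]'
cat > kh.py <<'E'
from h import *
a=np.radians(-8);Rm=np.array([[np.cos(a),-np.sin(a)],[np.sin(a),np.cos(a)]]);ax=np.array([-.5,0,.8660254])
p,d,i=grab("wrist");c=cloud(d,i);q=np.dstack([(c[...,:2]-[661.5,37.5])@Rm,c[...,2]]);v=p.max(-1);H=q@ax-96.62
m=(d>0)&(v<45)&(abs(q[...,1]-92.7)<14)&(abs(q[...,0]+48)<25)&(H>24)&(H<50)
print(np.histogram(H[m],bins=np.arange(24,51,1))[0],np.median(H[m]))
E
python3 kh.py
```

```text
t: 27.4
eef_pos: [630.8, 135.6, 73.3]
tcp_rot: [3.141, -0.001, 3.002]
ft_force: [-14.4, 3.7, 37.6]
opening: 0.302
grip_force: 30.0
t: 27.65
eef_pos: [630.9, 135.6, 73.4]
tcp_rot: [3.141, 0.0, 3.002]
ft_force: [-4.2, 5.4, 13.8]
opening: 0.299
grip_force: 30.0
[  0  10  20 100 181 357 930 672  66   1   0   0   0   0   0   0   0   0
   0   0   0   0   0   0   0   0] 30.613869356861883
```

The knob face is back at 30.6, fully in. Release, retreat upward and do a final check.

```bash
python3 steer.py '[[0,0,0,0,0.65],[0,0,0,0,0.65],[0,0,0,0,0.65],[0,0,0,0,0.65],[0,0,0,0,0.65]]'
python3 steer.py '[[0,0,-20,0,0.65],[0,0,-50,0,0.65],[0,0,-85,0,0.65],[0,0,-120,0,0.65],[0,0,-120,0,0.65]]'
python3 steer.py '[[0,0,0,0,0.65],[0,0,0,0,0.65],[0,0,0,0,0.65]]'
python3 kh.py; python3 knob.py | grep wrist; python3 rol.py
python3 - <<'E'
from h import *
for n in("scene",):
    p,d,i=grab(n);c=cloud(d,i);p0=np.load("pics/scene0_p.npy");c0=cloud(np.load("pics/scene0_d.npy"),i)
    for k,(x,y,r) in dict(spool=(655,-271,45),tin=(655,291,55),tape=(440,321,110)).items():
        print(k,[np.median(C[(np.hypot(C[...,0]-x,C[...,1]-y)<r)&(C[...,2]>25)],axis=0).round(1) for C in(c0,c)])
E
```

```text
t: 28.12
eef_pos: [630.8, 135.0, 71.9]
tcp_rot: [-3.141, -0.001, 3.002]
ft_force: [0.5, -0.9, -0.2]
opening: 0.593
grip_force: 0.0
t: 28.53
eef_pos: [633.4, 135.4, 199.2]
tcp_rot: [3.139, 0.009, 3.002]
ft_force: [0.3, 0.1, 0.9]
opening: 0.652
grip_force: 0.0
t: 28.78
eef_pos: [630.4, 135.1, 190.8]
tcp_rot: [-3.141, -0.002, 3.002]
ft_force: [0.0, -0.0, 0.0]
opening: 0.653
grip_force: 0.0
[  5   9  29  40  72 130 318 227  27   1   0   0   0   0   0   0   0   0
   0   0   0   0   0   0   0   0] 30.50750893561139
wrist panel h 96.61271394503501 n 11260 x range -91.72689642191796 36.45110494546573
wrist face n 706 off panel 30.797729979560927 r 13.901928901672363 centroid [15.47 92.8 ] circle 15.18705940246582 92.71824645996094 head centre machine [-46.05  92.72 110.14] world [628.8  135.73 110.14]
-75 61 ztop 91.13456756513354 x [-5.5  4.9]
-65 201 ztop 105.68688886770667 x [-24.4  18.9]
-55 288 ztop 105.10345948884469 x [-24.7  11.1]
-45 195 ztop 104.9226452185982 x [-19.5   3.6]
-35 199 ztop 105.15386368634934 x [-19.7   3.5]
-25 190 ztop 105.01219732135488 x [-19.7   3.4]
-15 196 ztop 105.27747068949006 x [-19.5   4.2]
-5 202 ztop 104.99419137378189 x [-19.6   3.8]
5 199 ztop 104.97175907661205 x [-19.5   3.9]
15 201 ztop 104.97234309615413 x [-19.5   3.7]
25 218 ztop 105.16643286453298 x [-19.4  10.7]
35 219 ztop 105.23156188982058 x [-19.1  15.1]
45 172 ztop 105.53508356104746 x [-19.1   5.2]
55 99 ztop 102.72006075764331 x [-19.3  -5.9]
spool [array([ 676.4, -275.9,   83.5]), array([ 676.3, -276.1,   81.9])]
tin [array([682.5, 300.5, 109.5]), array([682.2, 300.2, 109.6])]
tape [array([463.2, 348.4,  68. ]), array([463.1, 348.4,  68.2])]
```

The knob is in, the roller is level and home, the bystanders haven't moved and the arm is clear, so I'm handing in.

```bash
python3 -c "
from cell import env
print(env.job_done())"
```

```text
the job is handed in; nothing more can be done
None
```

The job is handed in at about 29 s: the roller is level and home in cup and bearing, the knob was pulled to its stop for over a second and pushed fully back in, and the tape dispenser, tin and spool did not move; no verdict was returned, and along the way I lost the roller once in the rack and briefly pressed it down with about 68 N at the bearing.

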